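File a cut pipe length in its place in the row

ROBOT

A 6-joint arm with a two-finger parallel gripper is mounted at the origin on the work surface. World frame = base frame: x ahead of the robot, y to its left, z up, the work surface at z = 0. Lengths are in m, angles in degrees, forces in N, time in s.
With the tool pointing down it reaches from about 0.325 to 0.775 m from the base axis. Payload 5.5 kg.
Tool frame: the origin (TCP) lies at the centre of the arm's flange, where the gripper is bolted on; the fingertips stand 182 mm ahead of it and the grasp point (between the pads) lies 163 mm ahead of it; z points along the fingers, y is the direction in which the jaws open and shut (so a half turn about z gives the same grasp; the last joint's range is limited). The gripper opens to 88 mm and grips with 3 to 60 N. Pads are 20 mm wide; open, the fingers measure 115 mm over their backs; the gripper's body (75 mm by 178 mm) begins 61 mm behind the grasp point.
Start: joints at [-67.191, 5.22, 70.514, -0, 104.267, -3.249], TCP at [0.264, -0.539, 0.405] pointing down, gripper open.
Joint ranges: [-164.24, 164.24], [-49.07, 125.15], [9.68, 141.18], [-86.29, 266.29], [3.28, 154.24], [-151.56, 151.56]. Speed limits (degrees/s): [147.25, 147.25, 172.46, 180, 180, 180].

INTERFACE

Orientations are given as [roll, pitch, yaw] about the fixed x, y, z axes, in that order (R = Rz(yaw) Ry(pitch) Rx(roll)).
In Python, from station import r gives the robot as it stands. The module is installed in compiled form; this text tells all that it offers. Calls block until the motion is done:
- r.reach(position, orientation): joint-space move of the TCP to a pose.
- r.servo_line(position, rotation=None, speed=0.15): straight line of the TCP; rotation=None keeps the orientation; speed is the mean speed in m/s.
- r.move_joints(angles): joint-space move.
- r.let_go() and r.grab(squeeze=None): open the fingers fully, or close them until they stop; squeeze is the grip in N (None keeps the last).
- r.wait(seconds).
- r.inverse_kinematics(position, orientation): joint angles nearest the present ones, or None.
- r.sense(): the state.
- r.snapshot(name): name is "scene" or "top" or "wrist"; returns a dict with "frame" (480x640x3 uint8, red, green, blue), "fx", "fy", "cx", "cy" (pixels), "R" (3x3) and "t" (3): a world point X has camera coordinates R X + t. Camera axes: x right, y down, z forward; pixel columns grow to the right and rows downward; lengths in m; the calibration is good to about 2 mm. A picture is of the moment at which its call begins. There is no depth.
A pose or a line that the arm cannot do raises r.IKError and nothing moves.
- r.hand_in(): hands the job in, once; it reports no verdict.
The state is a dict: "clock": time; "joints": joint angles; "joint_vel": joint speeds; "joint_torque": joint torques, N m; "tcp_pos": TCP position; "orientation": TCP orientation; "contact_force": force on the tool from outside, world axes, zero at the start; "torque": the same for the moment, N m; "opening": finger opening in m.
Only numpy, scipy, OpenCV 4.12 (cv2) and the standard library are available. Lean on these libraries where they do the work, as an engineer would, in place of code of your own. Each camera call takes 0.05 s, during which the arm holds its last target. There are 200 camera calls.

TASK

The steel tray on the welding bench holds cut pipe pieces standing in order of length, packed together, with one length missing between the two shorter pieces and the longest. Make room by sliding the pieces apart there along the tray, then take the middle-length one of the three loose pipes on the bench and set it down gently, without dropping it, upright on the tray floor in that place. The pieces on either side of it must still stand in the tray.

Things in the scene. Friction and masses are not known exactly. Their poses are not given: they have to be found in the camera images.
- tray: Fixed blue-painted steel channel, 268 mm (y) by 68 mm (x); origin under its centre. Floor 4 mm thick, inside 260 x 60 mm; side lips 20 mm, end stops 34 mm above the bench. In it stand three loose steel pipes, all 48.3 mm across, lengths 50, 65, 95 mm towards +y, centres 49 mm apart, the 50 mm one within 13 mm of the -y stop; the last 95 mm or more at the +y end is empty.
- row_b_mid (a point): Centre (half-way up, on the axis z) of the 65 mm long upright pipe in the tray, 48.3 mm outside diameter, second from the -y end: the shorter neighbour of the missing piece. About 0.22 kg.
- row_c_mid (a point): Centre (half-way up, on the axis z) of the 95 mm long upright pipe in the tray, 48.3 mm outside diameter, third from the -y end and last of the row: the longer neighbour of the missing piece, with empty tray on its +y side. About 0.32 kg.
- pipe_mid (a point): Centre (half-way up, on the axis z) of the loose pipe to be put in: 80 mm long, 48.3 mm outside diameter, 3.2 mm wall, bare steel, about 0.27 kg, standing on the bench between robot and tray. Two spare pipes of the same diameter, 50 and 110 mm long, stand in the same strip of bench, over 100 mm away centre to centre.
Mind the look-alikes: they are no part of the job. Leave any blue or pink look-alike of the part that bears row_c_mid alone.

How it is judged (in metres and radians):
On the way:
1. the two neighbours have been slid apart (centres more than 92 mm apart) (horizontal distance between row_b_mid and row_c_mid above 0.092 m), for 0.2 s.
At the end, for the whole second after the job is handed in: 80 mm pipe between the 65 and 95 mm pipes (each within 120 mm of it, those two over 92 mm apart, centre to centre); all three inside the tray, upright within 0.15 rad, on its floor within 6 mm, within 15 mm of its centre line, at rest (x of pipe_mid in the frame of tray between -0.015 and 0.015 m and y of pipe_mid in the frame of tray between -0.13 and 0.13 m and z of pipe_mid in the frame of tray between 0.038 and 0.05 m and angle between each of pipe_mid, row_b_mid, row_c_mid's own z axis and vertical below 0.15 rad and x of row_b_mid in the frame of tray between -0.015 and 0.015 m and y of row_b_mid in the frame of tray between -0.13 and 0.13 m and z of row_b_mid in the frame of tray between 0.0305 and 0.0425 m and x of row_c_mid in the frame of tray between -0.015 and 0.015 m and y of row_c_mid in the frame of tray between -0.13 and 0.13 m and z of row_c_mid in the frame of tray between 0.0455 and 0.0575 m and horizontal distance between row_b_mid and row_c_mid above 0.092 m and horizontal distance between pipe_mid and row_b_mid below 0.12 m and horizontal distance between pipe_mid and row_c_mid below 0.12 m and linear speed of each of pipe, row_b, row_c below 0.02 m/s); the robot touches nothing.
It fails at once if the 80 mm pipe is dropped: falls free of the fingers faster than 0.6 m/s (linear speed of pipe above 0.6 m/s and contact force between the fingers and pipe below 0.1 N).
It also fails if it takes over 53 s, if anything falls off the work surface, if the arm or the gripper's body presses on something with over 40 N, if the wrist force passes 120 N, or if a joint passes its speed limit or range.

## Working session

There is one attempt and no reset: what is moved stays moved. The work goes in short steps, each a Python script; the robot and the scene stay as the last script left them, time stands still between calls to the robot, and variables do not carry over. Pictures are saved under pics/ and viewed, about 8 in all and at most 12, crops included, and the job is handed in when it is done.

```bash
mkdir -p pics; cat > h.py <<'E'
import numpy as np, cv2
from station import r
def snap(n,f):
    s=r.snapshot(n); cv2.imwrite('pics/'+f,s['frame'][:,:,::-1]); np.save('pics/'+f+'.npy',s,allow_pickle=True); return s
def load(f): return np.load('pics/'+f+'.npy',allow_pickle=True).item()
def ray(s,u,v,z):
    R=np.array(s['R']);t=np.array(s['t']);c=-R.T@t
    d=R.T@np.array([(u-s['cx'])/s['fx'],(v-s['cy'])/s['fy'],1]); return c+d*(z-c[2])/d[2]
def proj(s,X):
    p=np.array(s['R'])@np.array(X)+np.array(s['t']); return s['fx']*p[0]/p[2]+s['cx'],s['fy']*p[1]/p[2]+s['cy']
E
python3 - <<'E'
from h import *
a=snap('top','top0.png'); b=snap('scene','scene0.png')
for s in(a,b): print(s['fx'],-np.array(s['R']).T@np.array(s['t']),np.array(s['R']).round(2).tolist())
st=r.sense(); print(st['clock'],st['orientation'],st['opening'])
E
```

```text
555.1165709229259 [0.49959982 0.01874949 0.79606536] [[0.0, -1.0, -0.01], [-1.0, -0.0, -0.06], [0.06, 0.01, -1.0]]
609.8250679914937 [1.05775636 0.47601232 0.68544216] [[-0.68, 0.73, 0.01], [0.49, 0.47, -0.73], [-0.54, -0.49, -0.68]]
0.1 [-1.79901935e+02 -5.16845139e-03  2.60595914e+01] 0.08811869754712082
```

View pics/top0.png

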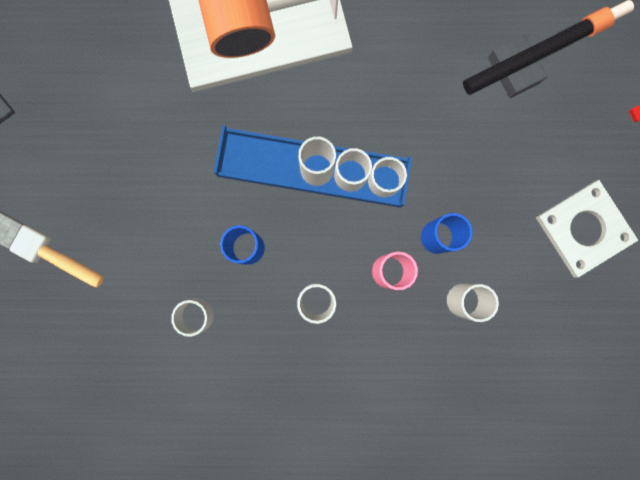

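View pics/scene0.png

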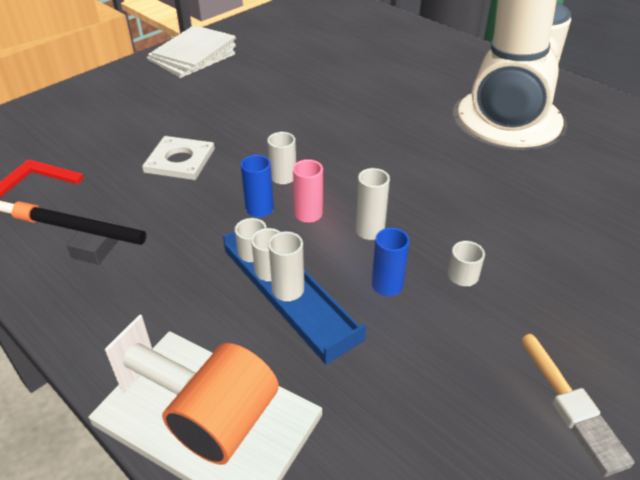

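Candidates for the 80 mm pipe are the bare loose pipes, given as top / scene pixels:
- (472,302) / (282,158): medium.
- (317,303) / (373,204): tallest, so the 110 mm.
- (189,318) / (467,263): shortest, so the 50 mm.

The blue (448,232) and (241,245) and the pink (395,270) are look-alikes. I choose (472,302). I'll measure next and check the choice in a close crop.

```bash
python3 - <<'E'
from h import *
a=load('top0.png'); b=load('scene0.png')
im=a['frame']; hsv=cv2.cvtColor(im,cv2.COLOR_RGB2HSV)
# light rims / bodies
w=((hsv[...,1]<60)&(hsv[...,2]>150)).astype(np.uint8)
g=cv2.cvtColor(im,cv2.COLOR_RGB2GRAY)
# rim ring: bright; enclosed holes give inner ellipse of the rim
rim=(g>195).astype(np.uint8)
for name,(u,v),h in [('mid',(472,302),.08),('tall',(317,303),.11),('short',(189,318),.05),('c',(317,160),.099),('b',(352,170),.069),('a',(388,176),.054)]:
    m=np.zeros_like(g); cv2.circle(m,(u,v),30,1,-1)
    for mask,l in((rim,'rim'),(w,'w')):
        cs,hi=cv2.findContours(mask*m,cv2.RETR_CCOMP,cv2.CHAIN_APPROX_NONE)
        out=[(round(cv2.contourArea(c)),[round(x,1) for x in cv2.fitEllipse(c)[0]],[round(x,1) for x in cv2.fitEllipse(c)[1]],ray(a,*cv2.fitEllipse(c)[0],h)[:2].round(4).tolist(),'hole' if q[3]>=0 else 'out') for c,q in zip(cs,hi[0]) if cv2.contourArea(c)>300]
        print(name,l,out)
bl=((hsv[...,0]>100)&(hsv[...,0]<125)&(hsv[...,1]>120)).astype(np.uint8)
n,L,st,ce=cv2.connectedComponentsWithStats(bl)
for i in range(1,n):
    if st[i,4]>300: print(st[i],ce[i])
def tri(u,v): return ray(a,u,v,.02)[:2].round(4)
for p in [(222,127),(410,158),(403,206),(216,173)]: print(p,ray(a,*p,.034)[:2].round(4))
for n_,p in [('blueR',(448,232)),('blueL',(241,245)),('pink',(395,270))]: print(n_,ray(a,*p,.095)[:2].round(3))
x1=cv2.resize(im[110:340,290:510],None,fx=2.5,fy=2.5,interpolation=cv2.INTER_CUBIC)
cv2.imwrite('pics/crop1.png',x1[:,:,::-1])
E
```

```text
mid rim [(1230, [475.6, 302.2], [34.8, 48.7], [0.4666, -0.1878], 'out'), (678, [477.9, 302.7], [30.2, 33.1], [0.466, -0.1907], 'hole')]
mid w [(1516, [473.2, 301.8], [36.8, 53.0], [0.4672, -0.1848], 'out')]
tall rim [(1126, [316.3, 303.3], [37.5, 38.3], [0.4662, 0.0164], 'out'), (920, [315.7, 303.3], [33.3, 35.2], [0.4662, 0.0171], 'hole')]
tall w [(1188, [316.1, 303.3], [38.6, 39.2], [0.4662, 0.0166], 'out'), (812, [314.9, 302.8], [30.2, 34.6], [0.4669, 0.0181], 'hole')]
short rim [(944, [188.7, 317.8], [34.3, 35.0], [0.4436, 0.1866], 'out'), (812, [188.7, 317.8], [31.8, 32.6], [0.4436, 0.1866], 'hole')]
short w [(1008, [188.7, 317.9], [35.6, 36.1], [0.4435, 0.1867], 'out'), (756, [188.6, 317.8], [30.7, 31.5], [0.4436, 0.1867], 'hole')]
c rim [(1036, [316.7, 154.9], [36.2, 36.5], [0.6533, 0.0161], 'out'), (860, [316.3, 154.7], [32.9, 33.4], [0.6536, 0.0166], 'hole')]
c w [(1174, [315.9, 156.8], [35.4, 44.9], [0.6509, 0.0171], 'out'), (686, [314.4, 155.6], [27.3, 34.3], [0.6525, 0.019], 'hole')]
b rim [(1040, [355.8, 167.2], [34.7, 43.9], [0.6436, -0.0358], 'out'), (773, [352.6, 165.
[... 180 characters left out ...]
rim [(1030, [384.9, 173.6], [34.6, 43.8], [0.6378, -0.0762], 'out'), (724, [387.7, 174.1], [29.4, 31.7], [0.6372, -0.0799], 'hole')]
a w [(1232, [383.7, 174.4], [37.1, 45.8], [0.6367, -0.0745], 'out'), (600, [386.2, 175.0], [25.1, 31.9], [0.6358, -0.0778], 'hole')]
[ 214  125  198   82 5361] [282.6028726  165.66797239]
[339 161  26  20 388] [351.50773196 170.71391753]
[374 167  25  22 424] [386.05188679 177.47641509]
[ 421  213   52   41 1376] [447.19186047 233.32630814]
[220 225  45  39 912] [240.32785088 244.56688596]
(222, 127) [0.7069 0.148 ]
(410, 158) [ 0.6634 -0.1136]
(403, 206) [ 0.5964 -0.1033]
(216, 173) [0.6421 0.1556]
blueR [ 0.556 -0.15 ]
blueL [0.539 0.112]
pink [ 0.507 -0.083]
```

View pics/crop1.png

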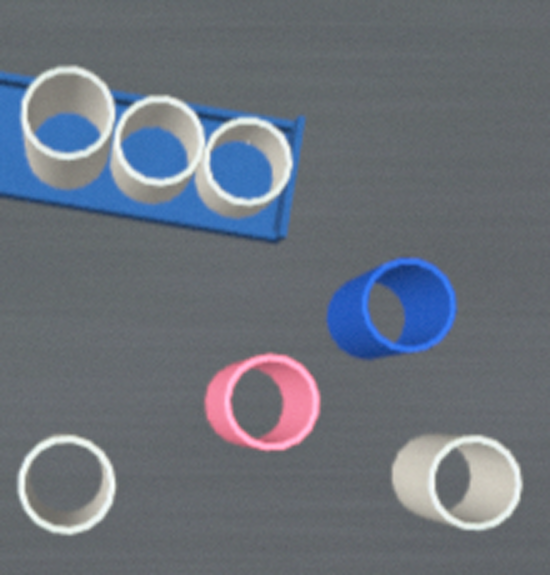

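The crop shows the chosen pipe bare and standing alone, rim at about top pixel (480,303). Row c's rim is at (317,155), with b and a to its right. Next: slide the 95 mm piece.

```bash
cat >> h.py <<'E'
U=np.array([.168,.986,0]); T0=np.array([.6522,.0217,0]); O=[180,0,80.3]; G=.163
def st(l):
    s=r.sense(); print(l,round(s['clock'],2),np.round(s['tcp_pos'],4),np.round(s['contact_force'],1),round(s['opening'],4))
E
python3 - <<'E'
from h import *
s=load('scene0.png')
print('rim pred',proj(s,[.466,-.193,.08]),'tall',proj(s,[.4662,.0165,.11]),'c',proj(s,[.6535,.0165,.099]))
c=np.array([.6535,.0165,.070+G])
r.reach(c+[0,0,.11],O); st('above')
r.servo_line(c,speed=.15); st('down')
r.grab(20); st('grab')
r.servo_line(c+.069*U,speed=.05); st('slid')
r.let_go(); st('open')
r.servo_line(c+.069*U+[0,0,.13],speed=.2)
r.reach([.466,-.193,.29],[180,0,47]); st('over mid')
snap('top','top1.png'); snap('wrist','wrist1.png')
E
```

```text
rim pred (np.float64(280.2881651234687), np.float64(139.2062372232134)) tall (np.float64(372.8411489661538), np.float64(177.02005098406624)) c (np.float64(284.71388013218154), np.float64(242.90887776832193))
above 2.52 [0.6535 0.0154 0.3432] [ 0.4 -0.2 -1. ] 0.0875
down 3.41 [0.6538 0.0164 0.2344] [ 0.1  0.6 -0.3] 0.0876
grab 4.12 [0.6535 0.0165 0.2331] [-0.4 -0.   0.4] 0.0469
slid 5.65 [0.6651 0.0845 0.2331] [-0.5 -1.6  1.9] 0.0471
open 6.44 [0.6651 0.0846 0.233 ] [0.5 0.2 0.5] 0.0875
over mid 8.56 [ 0.4666 -0.1926  0.2904] [ 0.9 -1.   0.8] 0.0879
```

View pics/top1.png

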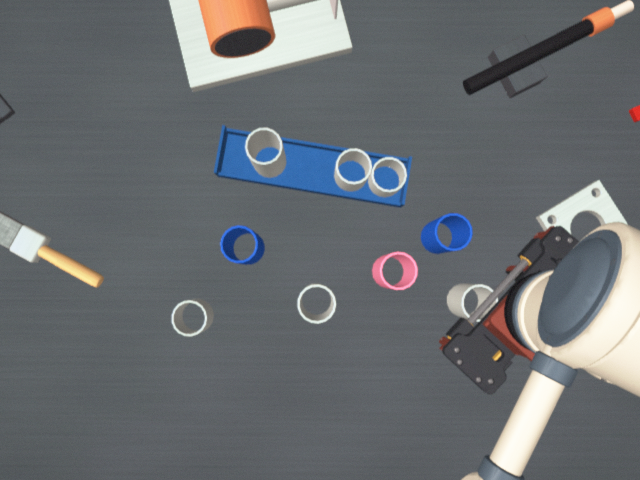

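View pics/wrist1.png

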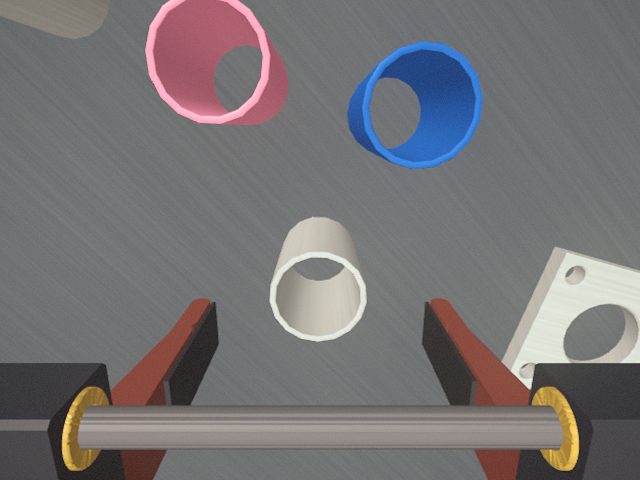

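The 95 mm pipe now stands at the +y side, with its rim at (264,150) in the top view and a clear gap. The wrist view shows the mid pipe centred between the fingers at (318,295). I'll compute the gap midpoint and grasp.

```bash
python3 - <<'E'
from h import *
a=load('top1.png'); w=load('wrist1.png')
g=cv2.cvtColor(a['frame'],cv2.COLOR_RGB2GRAY)
def hole(s,u,v,rad,h):
    g=cv2.cvtColor(s['frame'],cv2.COLOR_RGB2GRAY); m=np.zeros_like(g); cv2.circle(m,(u,v),rad,1,-1)
    cs,hi=cv2.findContours((g>195).astype(np.uint8)*m,cv2.RETR_CCOMP,cv2.CHAIN_APPROX_NONE)
    c=max([c for c,q in zip(cs,hi[0]) if q[3]>=0],key=cv2.contourArea,default=None)
    if c is None: return None
    return ray(s,*cv2.fitEllipse(c)[0],h)
c=hole(a,264,148,28,.099); b=hole(a,352,167,24,.069)
m=ray(w,318.5,296,.08)
print('c',c,'b',b,'d',np.linalg.norm((c-b)[:2]),'mid wrist',m)
p=np.array([.4662,-.1925,0]) if np.linalg.norm(m[:2]-[.466,-.193])>.012 else (m*[1,1,0])
t=(c+b)/2*[1,1,0]; print('target',t,'tray local',(t-T0)@U,(t-T0)@np.array([.986,-.168,0]))
assert abs(np.linalg.norm((c-b)[:2])-.118)<.008
q=p+[0,0,.050+G]
r.servo_line(q,speed=.1); st('down')
r.grab(25); st('grab')
r.servo_line(q+[0,0,.13],speed=.12); st('lift')
np.save('t.npy',np.array([t,p]))
r.reach(t+[0,0,.18+G],O); st('over gap')
snap('wrist','wrist2.png'); snap('scene','scene2.png')
E
```

```text
c [0.66510815 0.0842448  0.099     ] b [ 0.64527058 -0.03205326  0.069     ] d 0.11797782446389181 mid wrist [ 0.46541367 -0.19147204  0.08      ]
target [0.65518937 0.02609577 0.        ] tray local 0.004836445155505244 0.0022090256484438063
down 9.57 [ 0.4657 -0.1916  0.2138] [-0.1 -0.5 -0.4] 0.0882
grab 10.27 [ 0.4655 -0.1916  0.2131] [-0.1 -0.5 -0.2] 0.0488
lift 11.5 [ 0.4653 -0.1914  0.3418] [ 0.6 -0.7 -2.3] 0.0487
over gap 12.61 [0.6549 0.025  0.3431] [-0.6 -0.2 -3.8] 0.0487
```

View pics/scene2.png

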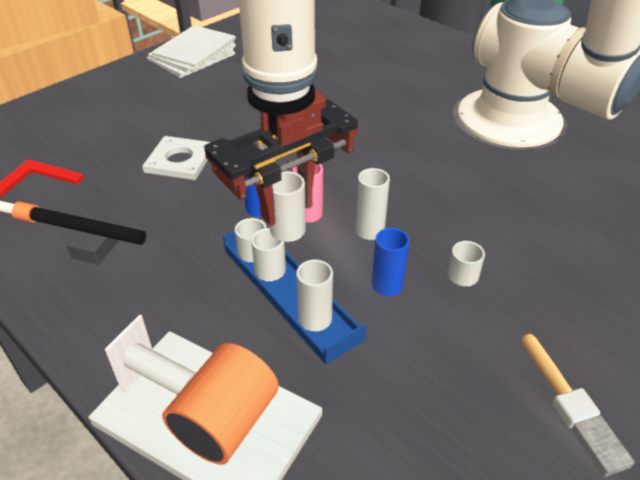

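View pics/wrist2.png

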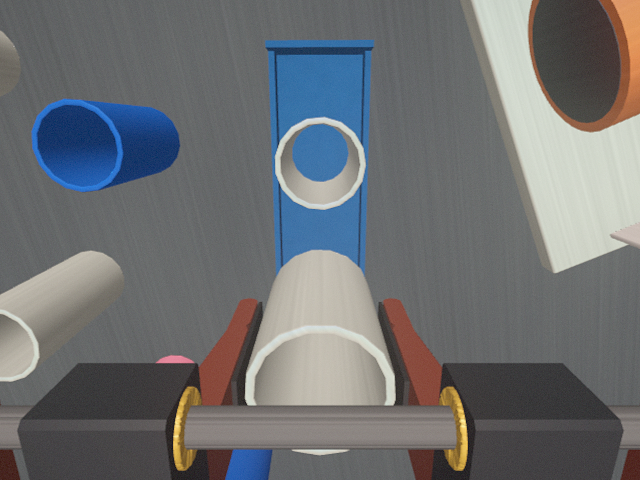

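The pipe is held upright over the gap. In the wrist view the tray axis is at column 320 and the pipe at about 320, so they line up. Lowering gently now.

```bash
python3 - <<'E'
from h import *
t,p=np.load('t.npy')
z=.050+G+.004
r.servo_line(t+[0,0,z+.03],speed=.12)
r.servo_line(t+[0,0,z+.004],speed=.04); r.wait(.3)
f0=r.sense()['contact_force'][2]; st('near')
for dz in np.arange(.003,-.0045,-.001):
    r.servo_line(t+[0,0,z+dz],speed=.01); r.wait(.15)
    f=r.sense()['contact_force'][2]-f0
    print(round(dz,4),round(f,1))
    if f>2.2: break
st('touch')
r.let_go(); r.wait(.3); st('open')
r.servo_line(t+[0,0,z+.14],speed=.12)
r.reach([.45,-.3,.36],[180,0,47]); r.wait(.3); st('away')
s=snap('top','top3.png'); snap('scene','scene3.png')
x1=np.vstack([cv2.resize(s['frame'][110:220,200:420],(640,320)),cv2.resize(load('scene3.png')['frame'][190:370,180:420],(360,270),)[:, :][:, np.r_[0:360]].repeat(1,1) if 0 else cv2.copyMakeBorder(cv2.resize(load('scene3.png')['frame'][190:370,180:420],(360,270)),0,0,0,280,0)])
cv2.imwrite('pics/chk.png',x1[:,:,::-1])
E
```

```text
near 14.76 [0.6553 0.0261 0.2213] [-0.3  0.1 -3.2] 0.0483
0.003 0.0
0.002 1.5
0.001 0.6
0.0 1.5
-0.001 8.5
touch 16.76 [0.6553 0.0261 0.2171] [-2.9  0.3  5.3] 0.0489
open 17.82 [0.6552 0.0261 0.216 ] [-0.1  0.   0. ] 0.0875
away 20.88 [ 0.4505 -0.2995  0.3599] [ 0.2  0.2 -0.5] 0.0873
```

View pics/chk.png

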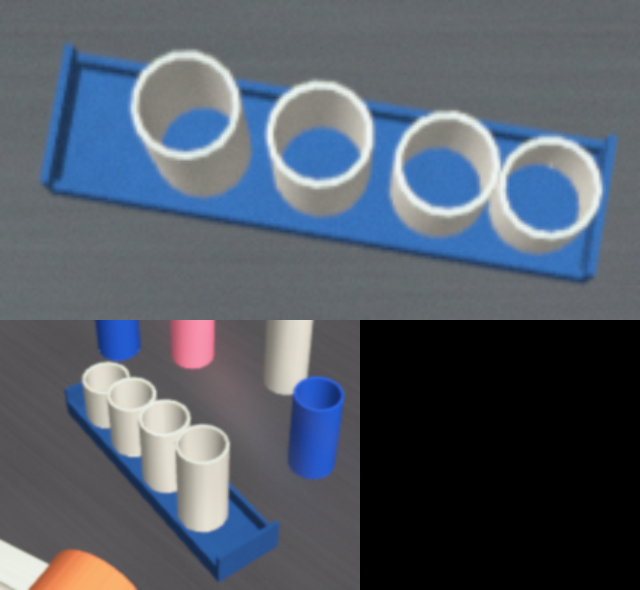

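All four stand upright in the tray in order of length, with the 80 mm pipe in the gap (crop pixel (320,135)) and the arm clear.

```bash
python3 -c "
from h import *
print(r.hand_in())"
```

```text
the job is handed in; nothing more can be done
None
```

The 80 mm pipe now stands upright in the tray between the 65 and 95 mm pieces, and I handed the job in at about 21 s of the 53 s allowed; no verdict is reported.

- **Making room:** I gripped the 95 mm piece and slid it about 69 mm along the tray towards +y. The two neighbours then measured 118 mm apart, against the 92 mm needed.
- **Placing:** I took the 80 mm pipe, lowered it in 1 mm steps until it touched the tray floor (about 8.5 N), then released it.
- **Last checks:** The final top and scene pictures show all four pieces upright in the tray in order of length. The arm is clear of everything and the look-alikes were not touched. I judged these final positions by eye and did not measure them again. No check failed or disagreed.

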